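# Lock the bayonet lid onto the drinks canister

## Task

Close the insulated canister on the stall counter with its lid: set the lid on the mouth, turn it under light pressure until its two lugs drop through the notches and the rim lies flush, then turn it clockwise (seen from above) to its stop, so that the lid's bar handle lies in line with the canister's two side ears. Let go of it, and leave the bowl, bottle and tumbler where they stand.

Things in the scene. Friction and masses are not known exactly. Their poses are not given: they have to be found in the camera images.
- canister: Round steel insulated canister, 124 mm outside diameter, 120 mm tall, bolted down by a 152 mm wide, 5 mm thick foot (cannot move). Origin: centre of its underside, on the counter; z up. Two loop ears stick out at its +x and -x, to 91 mm from the axis, 66 mm wide, 80 to 90 mm above the counter.
- canister_mouth (a point): Centre of the canister's mouth, level with the top of its lip, 120 mm above the counter; axes as the canister's. The lip is flat, 6 mm thick, around a 75 mm opening. Below it, dropped-in lugs can turn only clockwise (seen from above) from the notches, about 62 degrees, to fixed stops where they point at the ears; not the other way.
- canister_notch (a point): Middle of one of the two opposite notches cut through the lip, at lip-top height, 43 mm from the axis, at +60 degrees from the canister's x (counter-clockwise seen from above; the other is at -120 degrees). Each is 22 mm wide and reaches out to 48 mm from the axis.
- lid: Loose lid, 0.28 to 0.46 kg, right way up on the counter at the start. Origin: centre of its underside, z up. Plug 72 mm diameter, 0 to 16 mm height; steel flange 112 mm diameter, 16 to 22 mm. With lugs on top of the lip its origin is 120 mm above the counter; dropped in, the flange rests on the lip and the origin is at 104 mm. A half turn about z makes no difference.
- lid_lug (a point): Tip of the lug on the lid's +x, 46 mm from the axis, 4 mm above the lid's underside. Two opposite lugs stick out of the plug's bottom on the lid's +x and -x, each 18 mm wide and 8 mm high.
- lid_grip (a point): Middle of the lid's handle, on the lid's axis, 45 mm above its underside. The handle is a black upright bar, 84 mm long along the lid's x (in line with the lugs), 16 mm thick along its y, from 22 to 58 mm height.
- bowl: Yellow plastic bowl, 170 mm diameter, 75 mm tall, a bystander. Origin: centre of its underside.
- bottle: Clear plastic bottle, 60 mm diameter, 170 mm tall, white cap, a bystander. Origin: centre of its underside.
- tumbler: Orange plastic tumbler, 72 mm rim diameter, 90 mm tall, a bystander. Origin: centre of its underside.

How it is judged:
By the outcome, as a careful person would: the job done as asked, in the order asked, and still so for the second after the job is handed in, with the robot touching nothing.
It also fails if it takes over 58 s, if anything falls off the work surface, if the arm or the gripper's body presses on something with over 40 N, if the wrist force passes 120 N, or if a joint passes its speed limit or range.

## Robot

A 6-joint arm with a two-finger parallel gripper is mounted at the origin on the work surface. World frame = base frame: x ahead of the robot, y to its left, z up, the work surface at z = 0. Lengths are in mm, angles in rad, forces in N, time in s.
With the tool pointing down it reaches from about 325 to 775 mm from the base axis. Payload 5.5 kg.
Tool frame: the origin (TCP) lies at the very end of the fingers, on their centre line; the grasp point (between the pads) lies 19 mm behind it; z points along the fingers, y is the direction in which the jaws open and shut (so a half turn about z gives the same grasp; the last joint's range is limited). The gripper opens to 88 mm and grips with 3 to 60 N. Pads are 20 mm wide; open, the fingers measure 115 mm over their backs; the gripper's body (75 mm by 178 mm) begins 61 mm behind the grasp point.
Start: joints at [1.203, 0.091, 1.231, -0, 1.82, -0.057], TCP at [183.497, 571.266, 222.631] pointing down, gripper open.
Joint ranges: [-2.87, 2.87], [-0.86, 2.18], [0.17, 2.46], [-1.51, 4.65], [0.06, 2.69], [-2.65, 2.65]. Speed limits (rad/s): [2.57, 2.57, 3.01, 3.14, 3.14, 3.14].

## Interface

Orientations are given as a 3x3 rotation matrix whose columns are the frame's x, y, z axes.
In Python, from workcell import get_state, cams, workorder gives the robot as it stands.
- The arm moves only by the shell command python3 -m handwheel 'ROWS' [FORCE]. ROWS is JSON, a list of rows, each an object with "claw": the finger opening in cm, from 0 to 8.78; "translation": the shift along the tool's x, y, z in cm, a list of three; "yaw": the turn about the tool's z in rad. In form: [{"claw": claw, "translation": [tx, ty, tz], "yaw": yaw}, ...]. A call has exactly 8 rows; each row shifts and turns the commanded pose from where the row before left it, along the tool's axes as they then stand; what a row does not reach is not made up. A row lasts 1/10 s, in which the tool goes at most 50 mm and 8.59 degrees, less where a joint would pass 70% of its speed; a pose out of reach is approached as far as the arm can. A call with a gripper value outside its range is refused whole. The fingers move at their own pace and stop on an object; FORCE is the grip in N (left out, the last holds). Time passes only in rows, so rows that do not move let the fingers close, or fill a call up. It gives the time, the measured TCP pose, the force and the opening at its end, in the units of the state.
- get_state(): the state, without advancing time (a new reading comes with each control period).
- cams.snapshot(name): name is "side" or "top"; returns (picture, depth): 384x512x3 uint8, red, green, blue; 384x512 float32, mm along the optical axis (not along the pixel's ray), 0 where there is no reading.
- cams.camera_info(name): a dict with "fx", "fy", "cx", "cy" (pixels), "D" ([k1, k2, p1, p2, k3] as OpenCV has them; the pictures are not rectified), "rvec" (rotation vector, rad) and "tvec" (3), from world to camera coordinates, as OpenCV has them. Camera axes: x right, y down, z forward; pixel columns grow to the right and rows downward; lengths in mm; the calibration is good to about 2 mm. A picture is of the moment at which its call begins. camera_info takes no time and is no camera call.
- workorder.close_job(): hands the job in, once; it reports no verdict.
The state is a dict: "time_s": time; "joint_pos": joint angles; "dq": joint speeds; "effort": joint torques, N m; "tool_pos": TCP position; "eef_rot": TCP orientation; "force": force on the tool from outside, world axes, zero at the start; "moment": the same for the moment, N m; "opening": opening from 0.0 (shut) to 1.0 (fully open).
Only numpy, scipy, OpenCV 4.12 (cv2) and the standard library are available. Lean on these libraries where they do the work, as an engineer would, in place of code of your own. Each camera call takes 0.05 s, during which the arm holds its last target. There are 200 camera calls.

## Working session

There is one attempt and no reset: what is moved stays moved. The work goes in short steps, Python scripts to look and compute and a shell command to move; the robot and the scene stay as the last step left them, time stands still between calls to the robot, and variables do not carry over. Pictures are saved under pics/ and viewed, about 8 in all and at most 12, crops included, and the job is handed in when it is done.

```bash
mkdir -p pics
python3 - <<'E'
from workcell import get_state,cams
import cv2,numpy as np
s=get_state();print({k:np.round(v,3).tolist() for k,v in s.items()})
ims=[]
for n in("top","side"):
    p,d=cams.snapshot(n);np.savez(f"pics/{n}0.npz",p=p,d=d);cv2.imwrite(f"pics/{n}0.png",p[:,:,::-1])
    c=cams.camera_info(n);print(n,{k:np.round(v,3).tolist() for k,v in c.items()})
E
```

```text
{'time_s': 0.0, 'joint_pos': [1.203, 0.092, 1.232, -0.0, 1.82, -0.057], 'dq': [0.001, 0.002, 0.001, 0.002, -0.001, -0.0], 'effort': [0.001, -44.645, -40.645, 0.07, 0.03, -0.0], 'tool_pos': [183.392, 570.957, 221.529], 'eef_rot': [[-0.952, 0.306, -0.001], [0.306, 0.952, -0.002], [0.0, -0.002, -1.0]], 'force': [-0.788, -0.061, -0.313], 'moment': [0.028, -0.054, -0.014], 'opening': 0.998}
top {'fx': 463.36, 'fy': 463.36, 'cx': 255.689, 'cy': 193.462, 'D': [-0.038, 0.0, 0.0, 0.0, 0.0], 'rvec': [2.107, -2.153, 0.192], 'tvec': [4.023, 617.112, 1292.521]}
side {'fx': 348.494, 'fy': 348.494, 'cx': 251.536, 'cy': 192.973, 'D': [-0.033, 0.0, 0.0, 0.0, 0.0], 'rvec': [0.307, -2.665, 1.412], 'tvec': [581.862, 158.696, 912.224]}
```

View pics/top0.png

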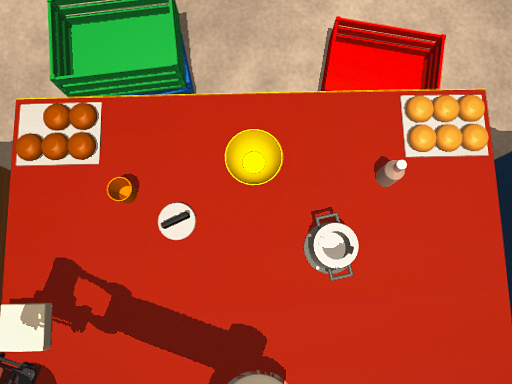

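View pics/side0.png

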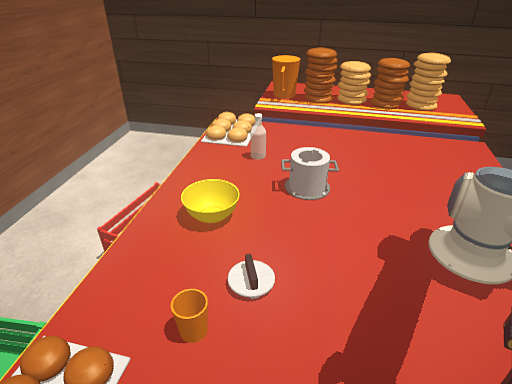

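The top view shows the lid near (177,221), the canister mouth near (336,245), and the ears near (325,215) and (341,272). I'll enlarge both.

```bash
cat > h.py <<'E'
import numpy as np,cv2
from workcell import cams
def cam(n):
    c=cams.camera_info(n);K=np.array([[c['fx'],0,c['cx']],[0,c['fy'],c['cy']],[0,0,1.]])
    return K,np.array(c['D'],float),cv2.Rodrigues(np.array(c['rvec'],float))[0],np.array(c['tvec'],float).reshape(3)
def at_z(n,uv,z):
    K,D,R,t=cam(n);q=cv2.undistortPoints(np.array(uv,float).reshape(-1,1,2),K,D)[:,0]
    r=np.c_[q,np.ones(len(q))]@R;o=-R.T@t
    return o+r*((z-o[2])/r[:,2])[:,None]
def proj(n,P):
    K,D,R,t=cam(n);return cv2.projectPoints(np.array(P,float).reshape(-1,3),cv2.Rodrigues(R)[0],t,K,D)[0][:,0]
def cloud(n,d):
    K,D,R,t=cam(n);v,u=np.nonzero(d>0);q=cv2.undistortPoints(np.c_[u,v].astype(float).reshape(-1,1,2),K,D)[:,0]
    z=d[v,u].astype(float);return (np.c_[q*z[:,None],z]-t)@R,u,v
E
python3 - <<'E'
from h import *
f=np.load("pics/top0.npz");p=f['p'][:,:,::-1]
a=cv2.resize(p[195:245,150:205],None,fx=7,fy=7,interpolation=2);b=cv2.resize(p[200:285,295:370],None,fx=6,fy=6,interpolation=2)
o=np.zeros((510,840,3),np.uint8);o[:350,:385]=a;o[:,390:]=b;cv2.imwrite("pics/c0.png",o[:,:800])
P,u,v=cloud("top",f['d'])
# lid flange, handle
w=(u>150)&(u<205)&(v>195)&(v<245)
for nm,lo,hi in(("flange",15,30),("handle",48,70)):
    q=P[w&(P[:,2]>lo)&(P[:,2]<hi)];c,s,a=cv2.minAreaRect(q[:,:2].astype(np.float32));m=q[:,:2].mean(0)
    e=np.linalg.svd(q[:,:2]-m)[2][0];print(nm,len(q),q.mean(0).round(1),c,s,a,np.degrees(np.arctan2(e[1],e[0])))
w=(u>295)&(u<370)&(v>200)&(v<285)
q=P[w&(P[:,2]>112)&(P[:,2]<130)];c,s,a=cv2.minAreaRect(q[:,:2].astype(np.float32));print("lip",len(q),q.mean(0).round(1),c,s,a,cv2.minEnclosingCircle(q[:,:2].astype(np.float32)))
r=np.hypot(*(q[:,:2]-c).T);print(np.histogram(r,bins=np.arange(30,70,4)))
q=P[w&(P[:,2]>70)&(P[:,2]<100)];r=np.hypot(*(q[:,:2]-c).T);q=q[(r>66)&(r<100)]
an=np.degrees(np.arctan2(*(q[:,:2]-c).T[::-1]));print("ears",len(q),np.c_[q,an].round(0)[::3].tolist())
E
```

```text
flange 896 [545.  226.2  21.6] (545.670166015625, 226.8521728515625) (108.18006896972656, 109.42296600341797) 0.49359750747680664 -156.94272749718033
handle 172 [545.6 227.5  56.9] (546.0421142578125, 227.6352996826172) (16.00950050354004, 82.9449691772461) 23.52992057800293 -66.66876872766017
lip 968 [ 458.2 -222.2  119.9] (458.8410949707031, -222.72409057617188) (122.45355987548828, 123.17549133300781) 30.61998748779297 ((458.9118347167969, -222.74392700195312), 62.22322082519531)
(array([  0,   0, 102, 125, 161, 175, 191, 204,  10]), array([30, 34, 38, 42, 46, 50, 54, 58, 62, 66]))
ears 275 [[550.0, -220.0, 90.0, 2.0], [551.0, -229.0, 86.0, -4.0], [550.0, -236.0, 92.0, -8.0], [548.0, -214.0, 88.0, 5.0], [548.0, -223.0, 87.0, -0.0], [547.0, -230.0, 92.0, -5.0], [546.0, -195.0, 86.0, 18.0], [545.0, -203.0, 87.0, 13.0], [545.0, -211.0, 88.0, 8.0], [545.0, -220.0, 87.0, 2.0], [544.0, -227.0, 92.0, -3.0], [545.0, -237.0, 87.0, -9.0], [543.0, -189.0, 85.0, 22.0], [542.0, -196.0, 92.0, 17.0], [542.0, -205.0, 89.0, 12.0], [542.0, -214.0, 88.0, 6.0], [542.0, -222.0, 92.0, 1.0], [541.0, -23
[... 1545 characters left out ...]
.0, -259.0, 86.0, -156.0], [377.0, -266.0, 91.0, -152.0], [376.0, -209.0, 85.0, 171.0], [376.0, -224.0, 80.0, -179.0], [375.0, -230.0, 91.0, -175.0], [375.0, -239.0, 90.0, -169.0], [375.0, -247.0, 92.0, -164.0], [375.0, -255.0, 89.0, -159.0], [375.0, -265.0, 85.0, -154.0], [373.0, -209.0, 86.0, 171.0], [373.0, -217.0, 89.0, 176.0], [373.0, -225.0, 90.0, -179.0], [373.0, -233.0, 92.0, -173.0], [372.0, -241.0, 89.0, -168.0], [372.0, -250.0, 86.0, -162.0], [370.0, -211.0, 90.0, 172.0], [370.0, -219.0, 88.0, 178.0], [370.0, -228.0, 88.0, -177.0], [370.0, -236.0, 90.0, -172.0], [368.0, -208.0, 92.0, 171.0], [367.0, -219.0, 88.0, 178.0], [367.0, -228.0, 84.0, -177.0], [365.0, -214.0, 86.0, 175.0]]
```

View pics/c0.png

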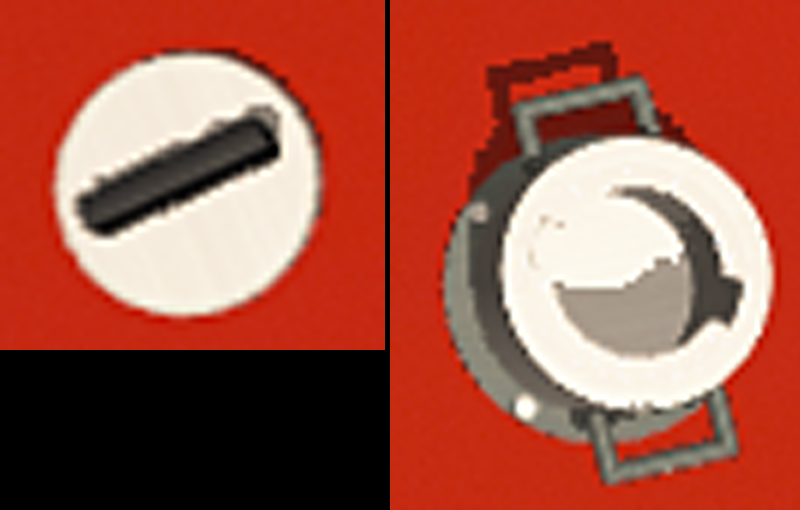

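The crops give clear corners: the ears' outer corners are at crop (517,107), (640,85), (610,480) and (735,450), and the notch is at about (730,300). Lid centre, lip centre, heights and sizes all match the given values. I'll compute the ear axis and start with the yaw of +48.8° = 0.85 rad.

```bash
python3 - <<'E'
from h import *
f=lambda L:[(295+(x-390)/6-.42,200+y/6-.42) for x,y in L]
q=at_z("top",f([(517,107),(640,85),(610,480),(735,450)]),90);print(q.round(1))
A=(q[0]+q[1])/2;B=(q[2]+q[3])/2;print((A+B)/2,np.linalg.norm(A-B),np.degrees(np.arctan2(*(A-B)[1::-1])))
print([np.degrees(np.arctan2(*(q[i]-q[j])[1::-1])) for i,j in((0,1),(2,3))])
d=np.load("pics/top0.npz")['d'];P,u,v=cloud("top",d)
c=np.array([458.9,-222.7])
# fit ears template (rect ring 66 wide out to 91): axis = mean dir of ear points by maximising symmetry
w=(u>295)&(u<370)&(v>200)&(v<285)&(P[:,2]>78)&(P[:,2]<98);Q=P[w,:2]-c;Q=Q[np.hypot(*Q.T)>68]
for e in np.arange(2,20,1.):
    a=np.radians(e);x=abs(Q@[np.cos(a),np.sin(a)]);y=Q@[-np.sin(a),np.cos(a)];print(e,x.max().round(1),y.min().round(1),y.max().round(1),end=' | ')
n=at_z("top",f([(730,300)]),120);print(n,np.degrees(np.arctan2(*(n[0,:2]-c)[::-1])))
q=f([(440,0)])
b=P[(u>225)&(u<285)&(v>125)&(v<190)&(P[:,2]>20)];print("bowl",b.mean(0));b=P[(u>370)&(u<410)&(v>150)&(v<190)&(P[:,2]>100)];print("bottle",b.mean(0))
E
python3 -m handwheel '[{"claw":8.7,"translation":[0,0,0],"yaw":0.142},{"claw":8.7,"translation":[0,0,0],"yaw":0.142},{"claw":8.7,"translation":[0,0,0],"yaw":0.142},{"claw":8.7,"translation":[0,0,0],"yaw":0.142},{"claw":8.7,"translation":[0,0,0],"yaw":0.142},{"claw":8.7,"translation":[0,0,0],"yaw":0.142},{"claw":8.7,"translation":[0,0,0],"yaw":0},{"claw":8.7,"translation":[0,0,0],"yaw":0}]' 20
cat >> h.py <<'E'
from workcell import get_state
def go(x,y,z,ang):
    s=get_state();R=np.array(s['eef_rot']);p=np.array(s['tool_pos'])
    a=np.degrees(np.arctan2(R[1,0],R[0,0]))
    print("t",round(s['time_s'],2),"p",p.round(1),"ang",a.round(2),"F",np.round(s['force'],1),"M",np.round(s['moment'],2),"open",round(s['opening']*87.8,1),"q6",round(s['joint_pos'][5],2))
    print("cm in tool",(R.T@(np.array([x,y,z])-p)/10).round(3),"yaw",round(np.radians((a-ang+180)%360-180),4))
E
python3 -c "
from h import *
go(546,227.6,222,113.4)"
```

```text
[[ 538.9 -176.1   90. ]
 [ 548.  -234.3   90. ]
 [ 366.1 -211.3   90. ]
 [ 378.3 -269.4   90. ]]
[ 457.81477938 -222.80505399   90.        ] 174.7725728863447 11.601142475180854
[np.float64(98.89085227052398), np.float64(101.82480338969727)]
2.0 93.8 -45.6 45.7 | 3.0 93.7 -44.3 44.2 | 4.0 93.5 -43.0 42.8 | 5.0 93.2 -41.7 41.4 | 6.0 93.0 -40.4 39.9 | 7.0 92.7 -39.1 38.5 | 8.0 92.4 -37.8 37.2 | 9.0 92.0 -36.4 36.0 | 10.0 91.7 -35.1 34.8 | 11.0 91.5 -33.7 33.5 | 12.0 91.6 -33.3 34.0 | 13.0 92.0 -34.6 35.4 | 14.0 92.4 -35.9 36.7 | 15.0 92.8 -37.3 38.1 | 16.0 93.1 -38.7 39.6 | 17.0 93.4 -40.1 41.0 | 18.0 93.7 -41.5 42.5 | 19.0 94.0 -42.9 43.9 | [[ 445.23774497 -264.72259848  120.        ]] -108.01021703251072
bowl [738.09314239  -4.82449391  47.57465418]
bottle [ 663.6785684  -396.75752062  131.91368473]
time_s: 0.9
tool_pos: [183.4, 571.2, 222.2]
eef_rot: [[-0.4, 0.916, -0.0], [0.916, 0.4, -0.001], [-0.0, -0.001, -1.0]]
force: [-0.5, 0.6, 0.2]
opening: 0.991
t 0.9 p [183.4 571.2 222.2] ang 113.6 F [-0.5  0.6  0.2] M [-0.04  0.04 -0.01] open 87.0 q6 0.79
cm in tool [-4.5996e+01  1.9472e+01  3.6000e-02] yaw 0.0034
```

Ear axis is at 11.5°. The template fit and ear corners agree, and the notch at -108° is consistent with -120° + 11.5°. The bowl and bottle are far from the path.

```bash
python3 -m handwheel '[{"claw":8.7,"translation":[-4.4,1.86,0],"yaw":0},{"claw":8.7,"translation":[-4.4,1.86,0],"yaw":0},{"claw":8.7,"translation":[-4.4,1.86,0],"yaw":0},{"claw":8.7,"translation":[-4.4,1.86,0],"yaw":0},{"claw":8.7,"translation":[-4.4,1.86,0],"yaw":0},{"claw":8.7,"translation":[-4.4,1.86,0],"yaw":0},{"claw":8.7,"translation":[-4.4,1.86,0],"yaw":0},{"claw":8.7,"translation":[-4.4,1.86,0],"yaw":0}]'
python3 -m handwheel '[{"claw":8.7,"translation":[-3.6,1.53,0],"yaw":0},{"claw":8.7,"translation":[-3.6,1.53,0],"yaw":0},{"claw":8.7,"translation":[-3.6,1.53,0],"yaw":0},{"claw":8.7,"translation":[0,0,3],"yaw":0},{"claw":8.7,"translation":[0,0,3],"yaw":0},{"claw":8.7,"translation":[0,0,3],"yaw":0},{"claw":8.7,"translation":[0,0,0],"yaw":0},{"claw":8.7,"translation":[0,0,0],"yaw":0}]'
python3 -c "
from h import *
go(546,227.6,29,113.4)"
```

```text
time_s: 1.7
tool_pos: [460.8, 305.6, 222.7]
eef_rot: [[-0.4, 0.916, 0.0], [0.916, 0.4, 0.0], [0.0, 0.0, -1.0]]
force: [0.3, 0.5, 0.3]
opening: 0.992
time_s: 2.5
tool_pos: [544.5, 226.2, 132.8]
eef_rot: [[-0.398, 0.917, -0.001], [0.917, 0.398, -0.0], [0.0, -0.001, -1.0]]
force: [0.0, -0.5, -0.1]
opening: 0.991
t 2.5 p [544.5 226.2 132.8] ang 113.48 F [ 0.  -0.5 -0.1] M [-0.09 -0.02 -0.03] open 87.0 q6 -0.07
cm in tool [ 0.066  0.206 10.375] yaw 0.0014
```

```bash
python3 -m handwheel '[{"claw":8.7,"translation":[0.07,0.2,2.1],"yaw":0},{"claw":8.7,"translation":[0,0,2.1],"yaw":0},{"claw":8.7,"translation":[0,0,2.1],"yaw":0},{"claw":8.7,"translation":[0,0,2.1],"yaw":0},{"claw":8.7,"translation":[0,0,1.5],"yaw":0},{"claw":8.7,"translation":[0,0,0.45],"yaw":0},{"claw":8.7,"translation":[0,0,0],"yaw":0},{"claw":8.7,"translation":[0,0,0],"yaw":0}]'
python3 -m handwheel '[{"claw":0,"translation":[0,0,0],"yaw":0},{"claw":0,"translation":[0,0,0],"yaw":0},{"claw":0,"translation":[0,0,0],"yaw":0},{"claw":0,"translation":[0,0,0],"yaw":0},{"claw":0,"translation":[0,0,0],"yaw":0},{"claw":0,"translation":[0,0,0],"yaw":0},{"claw":0,"translation":[0,0,0],"yaw":0},{"claw":0,"translation":[0,0,0],"yaw":0}]' 40
python3 -c "
from h import *
go(546,227.6,29,113.4)"
```

```text
time_s: 3.3
tool_pos: [547.1, 228.0, 30.8]
eef_rot: [[-0.397, 0.918, 0.002], [0.918, 0.397, 0.001], [-0.0, 0.002, -1.0]]
force: [-0.3, 0.7, 0.1]
opening: 0.991
time_s: 4.1
tool_pos: [546.3, 227.7, 29.1]
eef_rot: [[-0.397, 0.918, -0.0], [0.918, 0.397, -0.0], [0.0, -0.0, -1.0]]
force: [-0.2, -0.8, -0.2]
opening: 0.298
t 4.1 p [546.3 227.7  29.1] ang 113.38 F [-0.2 -0.8 -0.2] M [-0.01  0.11 -0.04] open 26.1 q6 -0.07
cm in tool [ 0.    -0.028  0.009] yaw -0.0004
```

```bash
python3 -m handwheel '[{"claw":0,"translation":[0,0,0],"yaw":0},{"claw":0,"translation":[0,0,0],"yaw":0},{"claw":0,"translation":[0,0,0],"yaw":0},{"claw":0,"translation":[0,0,0],"yaw":0},{"claw":0,"translation":[0,0,-1],"yaw":0},{"claw":0,"translation":[0,0,-3],"yaw":0},{"claw":0,"translation":[0,0,-4],"yaw":0},{"claw":0,"translation":[0,0,-4],"yaw":0}]' 40
python3 -m handwheel '[{"claw":0,"translation":[0,0,-2],"yaw":0},{"claw":0,"translation":[0,0,0],"yaw":0.142},{"claw":0,"translation":[0,0,0],"yaw":0.142},{"claw":0,"translation":[0,0,0],"yaw":0.142},{"claw":0,"translation":[0,0,0],"yaw":0.08},{"claw":0,"translation":[0,0,0],"yaw":0},{"claw":0,"translation":[0,0,0],"yaw":0},{"claw":0,"translation":[0,0,0],"yaw":0}]'
python3 -c "
from h import *
go(458.6,-222.7,169,83.5)"
```

```text
time_s: 4.9
tool_pos: [545.4, 227.4, 149.7]
eef_rot: [[-0.397, 0.918, -0.003], [0.918, 0.397, -0.001], [0.0, -0.003, -1.0]]
force: [-0.1, -0.2, -4.5]
opening: 0.183
time_s: 5.7
tool_pos: [546.1, 227.7, 169.0]
eef_rot: [[0.096, 0.995, -0.0], [0.995, -0.096, -0.0], [-0.0, -0.0, -1.0]]
force: [0.1, 0.3, -3.4]
opening: 0.178
t 5.7 p [546.1 227.7 169. ] ang 84.48 F [ 0.1  0.3 -3.4] M [-0.08  0.06 -0.01] open 15.6 q6 0.43
cm in tool [-4.567e+01 -4.384e+00  1.600e-02] yaw 0.0172
```

The lid is held: opening is 15.6 mm and the load 3.4 N. Carrying it over the mouth next.

```bash
python3 -m handwheel '[{"claw":0,"translation":[-3,-0.3,0],"yaw":0},{"claw":0,"translation":[-4.5,-0.45,0],"yaw":0},{"claw":0,"translation":[-4.5,-0.45,0],"yaw":0},{"claw":0,"translation":[-4.5,-0.45,0],"yaw":0},{"claw":0,"translation":[-4.5,-0.45,0],"yaw":0},{"claw":0,"translation":[-4.5,-0.45,0],"yaw":0},{"claw":0,"translation":[-4.5,-0.45,0],"yaw":0},{"claw":0,"translation":[-4.5,-0.45,0],"yaw":0}]'
python3 -m handwheel '[{"claw":0,"translation":[-4.5,-0.45,0],"yaw":0},{"claw":0,"translation":[-4.1,-0.41,0],"yaw":0},{"claw":0,"translation":[-2.57,-0.07,0],"yaw":0},{"claw":0,"translation":[0,0,0],"yaw":0},{"claw":0,"translation":[0,0,0],"yaw":0},{"claw":0,"translation":[0,0,0],"yaw":0},{"claw":0,"translation":[0,0,0],"yaw":0},{"claw":0,"translation":[0,0,0],"yaw":0}]'
python3 - <<'E'
from h import *
go(458.6,-222.7,149,83.5)
for n in("top","side"):
    p,d=cams.snapshot(n);np.savez(f"pics/{n}1.npz",p=p,d=d)
    P,u,v=cloud(n,d);r=np.hypot(P[:,0]-458.8,P[:,1]+222.7)
    q=P[(P[:,2]>156)&(P[:,2]<168)&(r<70)];print(n,len(q))
    if len(q)>20:print(cv2.minEnclosingCircle(q[:,:2].astype(np.float32)),cv2.minAreaRect(q[:,:2].astype(np.float32)),q.mean(0))
    q=P[(P[:,2]>114)&(P[:,2]<126)&(r<70)];print("lip",len(q),cv2.minEnclosingCircle(q[:,:2].astype(np.float32)) if len(q) else 0)
a=np.load("pics/top1.npz")['p'][190:290,280:390,::-1];b=np.load("pics/side1.npz")['p'][100:205,255:365,::-1]
o=np.hstack([cv2.resize(a,(400,500),interpolation=2),cv2.resize(b,(400,500),interpolation=2)]);cv2.imwrite("pics/c1.png",o)
E
```

```text
time_s: 6.5
tool_pos: [477.5, -113.9, 169.5]
eef_rot: [[0.096, 0.995, 0.001], [0.995, -0.096, -0.0], [-0.0, 0.001, -1.0]]
force: [0.6, -1.1, -4.3]
opening: 0.181
time_s: 7.3
tool_pos: [458.3, -221.6, 169.3]
eef_rot: [[0.096, 0.995, 0.0], [0.995, -0.096, -0.0], [0.0, 0.0, -1.0]]
force: [0.3, -0.0, -3.7]
opening: 0.181
t 7.3 p [ 458.3 -221.6  169.3] ang 84.49 F [ 0.3 -0.  -3.7] M [-0.06  0.06 -0.03] open 15.9 q6 -0.42
cm in tool [-0.107  0.036  2.029] yaw 0.0172
top 295
((458.4901428222656, -221.92393493652344), 56.033077239990234) ((449.6385192871094, -201.4331817626953), (111.5250473022461, 66.69851684570312), 24.047964096069336) [ 463.41524861 -192.38395626  162.23203431]
lip 165 ((458.5757751464844, -222.1976776123047), 61.6539306640625)
side 385
((458.5008544921875, -218.51600646972656), 58.19625473022461) ((456.96630859375, -216.4564208984375), (110.040771484375, 109.90800476074219), 0.4946334660053253) [ 455.67661922 -206.00438511  160.81793149]
lip 291 ((456.4002380371094, -218.2008056640625), 62.4349250793457)
```

View pics/c1.png

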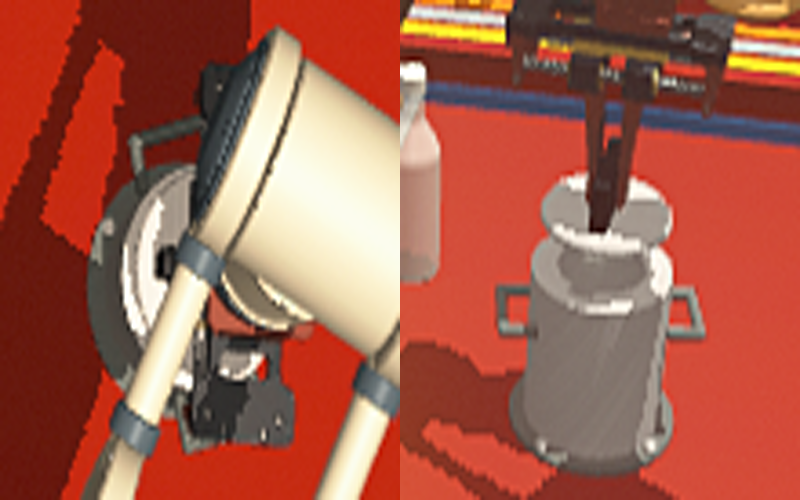

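The lid is centred over the mouth: its flange and the lip both read about (458.5, -222). It's now at 84.5° and the notch is at 71.5°, so I'll lower it onto the lip.

```bash
python3 -m handwheel '[{"claw":0,"translation":[-0.09,0.04,0.5],"yaw":0},{"claw":0,"translation":[0,0,0.7],"yaw":0},{"claw":0,"translation":[0,0,0.4],"yaw":0},{"claw":0,"translation":[0,0,0.2],"yaw":0},{"claw":0,"translation":[0,0,0.1],"yaw":0},{"claw":0,"translation":[0,0,0.1],"yaw":0},{"claw":0,"translation":[0,0,0.1],"yaw":0},{"claw":0,"translation":[0,0,0],"yaw":0}]'
python3 -c "
from h import *
go(458.7,-222.5,149,71.5)"
```

```text
time_s: 8.2
tool_pos: [458.4, -223.5, 149.1]
eef_rot: [[0.098, 0.995, 0.001], [0.995, -0.098, -0.001], [-0.0, 0.001, -1.0]]
force: [-2.5, 1.1, 0.9]
opening: 0.18
t 8.2 p [ 458.4 -223.5  149.1] ang 84.38 F [-2.5  1.1  0.9] M [0.19 0.46 0.04] open 15.8 q6 -0.42
cm in tool [0.105 0.021 0.006] yaw 0.2249
```

Contact at z = 149 as expected, with the lid resting on the lip. Next I'll press slightly and turn clockwise towards the notch.

```bash
python3 -m handwheel '[{"claw":0,"translation":[0,0,0.1],"yaw":0},{"claw":0,"translation":[0,0,0.1],"yaw":0.03},{"claw":0,"translation":[0,0,0],"yaw":0.04},{"claw":0,"translation":[0,0,0],"yaw":0.04},{"claw":0,"translation":[0,0,0],"yaw":0.03},{"claw":0,"translation":[0,0,0],"yaw":0.03},{"claw":0,"translation":[0,0,0],"yaw":0},{"claw":0,"translation":[0,0,0],"yaw":0}]'
python3 -c "
from h import *
go(458.7,-222.5,149,71.5)"
```

```text
time_s: 9.0
tool_pos: [460.6, -224.1, 148.7]
eef_rot: [[0.263, 0.965, 0.007], [0.965, -0.263, -0.003], [-0.001, 0.008, -1.0]]
force: [6.0, 0.8, 5.1]
opening: 0.18
t 9.0 p [ 460.6 -224.1  148.7] ang 74.73 F [6.  0.8 5.1] M [-0.44 -1.11  0.25] open 15.8 q6 -0.25
cm in tool [ 0.099 -0.229 -0.033] yaw 0.0564
```

```bash
python3 -m handwheel '[{"claw":0,"translation":[0,0,0.1],"yaw":0.015},{"claw":0,"translation":[0,0,0],"yaw":0.015},{"claw":0,"translation":[0,0,0],"yaw":0.015},{"claw":0,"translation":[0,0,0],"yaw":0.015},{"claw":0,"translation":[0,0,0],"yaw":0},{"claw":0,"translation":[0,0,0],"yaw":0},{"claw":0,"translation":[0,0,0],"yaw":0},{"claw":0,"translation":[0,0,0],"yaw":0}]'
python3 -c "
from h import *
go(458.7,-222.5,149,71.5)"
```

```text
time_s: 9.8
tool_pos: [460.3, -223.9, 148.2]
eef_rot: [[0.32, 0.947, 0.007], [0.947, -0.32, -0.003], [-0.0, 0.007, -1.0]]
force: [4.0, 1.2, 8.0]
opening: 0.178
t 9.8 p [ 460.3 -223.9  148.2] ang 71.31 F [4.  1.2 8. ] M [-0.18 -0.63  0.37] open 15.7 q6 -0.19
cm in tool [ 0.079 -0.194 -0.084] yaw -0.0033
```

```bash
python3 -m handwheel '[{"claw":0,"translation":[0,0,0],"yaw":0.015},{"claw":0,"translation":[0,0,0],"yaw":0.015},{"claw":0,"translation":[0,0,0],"yaw":0.015},{"claw":0,"translation":[0,0,0],"yaw":0},{"claw":0,"translation":[0,0,0],"yaw":0},{"claw":0,"translation":[0,0,0],"yaw":0},{"claw":0,"translation":[0,0,0],"yaw":0},{"claw":0,"translation":[0,0,0],"yaw":0}]'
python3 - <<'E'
from h import *
go(458.7,-222.5,149,71.5)
p,d=cams.snapshot("side");np.savez("pics/side2.npz",p=p,d=d)
P,u,v=cloud("side",d);r=np.hypot(P[:,0]-458.8,P[:,1]+222.7)
q=P[(P[:,2]>134)&(P[:,2]<146)&(r<70)];print(len(q),cv2.minEnclosingCircle(q[:,:2].astype(np.float32)))
A=np.c_[q[:,:2]-[458.7,-222.5],np.ones(len(q))];print("plane",np.linalg.lstsq(A,q[:,2],rcond=None)[0])
cv2.imwrite("pics/c2.png",cv2.resize(p[110:205,265:355,::-1],(540,570),interpolation=2))
E
```

```text
time_s: 10.6
tool_pos: [458.1, -223.3, 144.8]
eef_rot: [[0.364, 0.931, -0.001], [0.931, -0.364, 0.001], [0.0, -0.001, -1.0]]
force: [-0.1, 2.2, -4.8]
opening: 0.182
t 10.6 p [ 458.1 -223.3  144.8] ang 68.63 F [-0.1  2.2 -4.8] M [0.19 0.12 0.02] open 16.0 q6 -0.15
cm in tool [ 0.094  0.026 -0.416] yaw -0.05
350 ((456.1236877441406, -220.214599609375), 56.92457580566406)
plane [-1.14299971e-03  4.57693898e-03  1.36867547e+02]
```

View pics/c2.png

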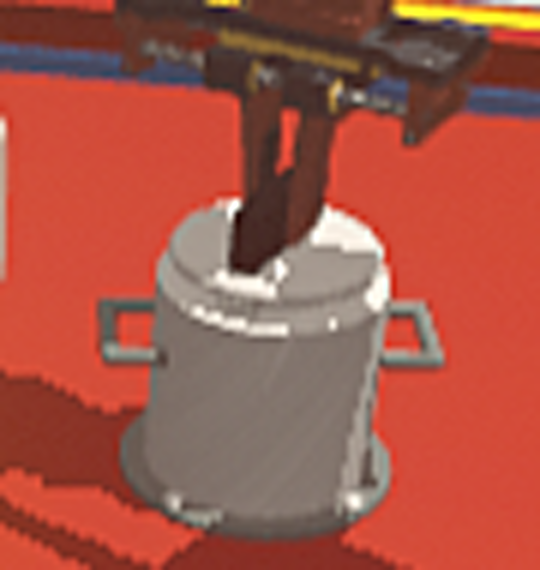

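The picture shows the flange level, close above the lip. The lugs dropped: z fell to 144.8 and the lid's weight is back in the hand. I'll lower it until flush, with TCP z ≈ 133.

```bash
python3 -m handwheel '[{"claw":0,"translation":[0.05,0,0.2],"yaw":-0.01},{"claw":0,"translation":[0,0,0.2],"yaw":0},{"claw":0,"translation":[0,0,0.2],"yaw":0},{"claw":0,"translation":[0,0,0.2],"yaw":0},{"claw":0,"translation":[0,0,0.2],"yaw":0},{"claw":0,"translation":[0,0,0.1],"yaw":0},{"claw":0,"translation":[0,0,0.1],"yaw":0},{"claw":0,"translation":[0,0,0],"yaw":0}]'
python3 -c "
from h import *
go(458.7,-222.5,133,11.5)"
```

```text
time_s: 11.45
tool_pos: [458.5, -223.0, 133.1]
eef_rot: [[0.355, 0.935, 0.0], [0.935, -0.355, -0.0], [-0.0, 0.0, -1.0]]
force: [0.6, 0.4, -4.2]
opening: 0.178
t 11.45 p [ 458.5 -223.   133.1] ang 69.2 F [ 0.6  0.4 -4.2] M [-0.05  0.09  0.01] open 15.7 q6 -0.16
cm in tool [ 0.055 -0.002  0.015] yaw 1.0071
```

```bash
python3 -m handwheel '[{"claw":0,"translation":[0,0,0.1],"yaw":0},{"claw":0,"translation":[0,0,0.1],"yaw":0},{"claw":0,"translation":[0,0,0],"yaw":0},{"claw":0,"translation":[0,0,0],"yaw":0},{"claw":0,"translation":[0,0,0],"yaw":0},{"claw":0,"translation":[0,0,0],"yaw":0},{"claw":0,"translation":[0,0,0],"yaw":0},{"claw":0,"translation":[0,0,0],"yaw":0}]'
python3 -c "
from h import *
go(458.7,-222.5,133,11.5)"
```

```text
time_s: 12.25
tool_pos: [458.6, -223.0, 133.1]
eef_rot: [[0.355, 0.935, 0.001], [0.935, -0.355, -0.001], [-0.0, 0.002, -1.0]]
force: [-3.1, 1.9, 4.4]
opening: 0.182
t 12.25 p [ 458.6 -223.   133.1] ang 69.2 F [-3.1  1.9  4.4] M [ 0.35  0.83 -0.01] open 16.0 q6 -0.16
cm in tool [ 0.052 -0.011  0.007] yaw 1.0071
```

Seated: z stays at 133.1 while the force rises. I'll turn clockwise.

```bash
python3 -m handwheel '[{"claw":0,"translation":[0,0,0],"yaw":0.05},{"claw":0,"translation":[0,0,0],"yaw":0.08},{"claw":0,"translation":[0,0,0],"yaw":0.08},{"claw":0,"translation":[0,0,0],"yaw":0.08},{"claw":0,"translation":[0,0,0],"yaw":0.08},{"claw":0,"translation":[0,0,0],"yaw":0.08},{"claw":0,"translation":[0,0,0],"yaw":0.05},{"claw":0,"translation":[0,0,0],"yaw":0}]'
python3 -c "
from h import *
go(458.7,-222.5,133,11.5)"
```

```text
time_s: 13.05
tool_pos: [458.6, -223.7, 133.1]
eef_rot: [[0.761, 0.649, 0.001], [0.649, -0.761, -0.002], [-0.0, 0.002, -1.0]]
force: [-2.2, -1.7, 4.6]
opening: 0.178
t 13.05 p [ 458.6 -223.7  133.1] ang 40.45 F [-2.2 -1.7  4.6] M [ 0.11  0.72 -0.02] open 15.6 q6 0.34
cm in tool [ 0.089 -0.081  0.007] yaw 0.5053
```

```bash
python3 -m handwheel '[{"claw":0,"translation":[0,0,0],"yaw":0.08},{"claw":0,"translation":[0,0,0],"yaw":0.08},{"claw":0,"translation":[0,0,0],"yaw":0.08},{"claw":0,"translation":[0,0,0],"yaw":0.08},{"claw":0,"translation":[0,0,0],"yaw":0.07},{"claw":0,"translation":[0,0,0],"yaw":0.04},{"claw":0,"translation":[0,0,0],"yaw":0.03},{"claw":0,"translation":[0,0,0],"yaw":0}]'
python3 -c "
from h import *
go(458.7,-222.5,133,11.5)"
```

```text
time_s: 13.85
tool_pos: [458.8, -223.1, 133.0]
eef_rot: [[0.97, 0.245, 0.002], [0.245, -0.97, -0.001], [0.001, 0.001, -1.0]]
force: [-2.0, 1.9, 5.7]
opening: 0.18
t 13.85 p [ 458.8 -223.1  133. ] ang 14.18 F [-2.   1.9  5.7] M [0.34 0.78 0.16] open 15.8 q6 0.8
cm in tool [ 0.004 -0.058  0.005] yaw 0.0468
```

Now slow steps to feel for the stop.

```bash
python3 -m handwheel '[{"claw":0,"translation":[0,0,0],"yaw":0.02},{"claw":0,"translation":[0,0,0],"yaw":0.02},{"claw":0,"translation":[0,0,0],"yaw":0.02},{"claw":0,"translation":[0,0,0],"yaw":0.01},{"claw":0,"translation":[0,0,0],"yaw":0},{"claw":0,"translation":[0,0,0],"yaw":0},{"claw":0,"translation":[0,0,0],"yaw":0},{"claw":0,"translation":[0,0,0],"yaw":0}]'
python3 -c "
from h import *
go(458.7,-222.5,133,11.5)"
```

```text
time_s: 14.65
tool_pos: [458.9, -223.4, 133.0]
eef_rot: [[0.984, 0.177, 0.002], [0.177, -0.984, -0.002], [0.002, 0.002, -1.0]]
force: [-2.4, 0.8, 4.9]
opening: 0.181
t 14.65 p [ 458.9 -223.4  133. ] ang 10.22 F [-2.4  0.8  4.9] M [0.18 0.69 0.36] open 15.9 q6 0.87
cm in tool [-0.009 -0.092  0.004] yaw -0.0223
```

```bash
python3 -m handwheel '[{"claw":0,"translation":[0,0,0],"yaw":0.02},{"claw":0,"translation":[0,0,0],"yaw":0.02},{"claw":0,"translation":[0,0,0],"yaw":0},{"claw":0,"translation":[0,0,0],"yaw":0},{"claw":0,"translation":[0,0,0],"yaw":0},{"claw":0,"translation":[0,0,0],"yaw":0},{"claw":0,"translation":[0,0,0],"yaw":0},{"claw":0,"translation":[0,0,0],"yaw":0}]'
python3 -c "
from h import *
go(458.7,-222.5,133,11.5)"
```

```text
time_s: 15.45
tool_pos: [458.9, -222.3, 133.1]
eef_rot: [[0.99, 0.139, 0.002], [0.139, -0.99, 0.0], [0.002, -0.0, -1.0]]
force: [-3.1, 3.5, 7.3]
opening: 0.182
t 15.45 p [ 458.9 -222.3  133.1] ang 8.02 F [-3.1  3.5  7.3] M [0.64 0.85 0.7 ] open 16.0 q6 0.91
cm in tool [-0.025  0.02   0.006] yaw -0.0608
```

The moment about z has risen to 0.7 N m, so the lid looks to be against its stop with the pads twisting on the bar. I'll open, rise and look.

```bash
python3 -m handwheel '[{"claw":5,"translation":[0,0,0],"yaw":0},{"claw":5,"translation":[0,0,0],"yaw":0},{"claw":5,"translation":[0,0,0],"yaw":0},{"claw":5,"translation":[0,0,0],"yaw":0},{"claw":5,"translation":[0,0,0],"yaw":0},{"claw":5,"translation":[0,0,0],"yaw":0},{"claw":5,"translation":[0,0,-0.5],"yaw":0},{"claw":5,"translation":[0,0,-1],"yaw":0}]'
python3 -m handwheel '[{"claw":5,"translation":[0,0,-2],"yaw":0},{"claw":5,"translation":[0,0,-3],"yaw":0},{"claw":5,"translation":[0,0,-4],"yaw":0},{"claw":5,"translation":[0,0,0],"yaw":0},{"claw":5,"translation":[0,4.5,0],"yaw":0},{"claw":5,"translation":[0,-4.5,0],"yaw":0},{"claw":5,"translation":[0,-4.5,0],"yaw":0},{"claw":5,"translation":[0,-4.5,0],"yaw":0}]'
python3 -m handwheel '[{"claw":5,"translation":[0,-4.5,0],"yaw":0},{"claw":5,"translation":[0,-4.5,0],"yaw":0},{"claw":5,"translation":[0,-4.5,0],"yaw":0},{"claw":5,"translation":[0,-4.5,0],"yaw":0},{"claw":5,"translation":[0,-4.5,0],"yaw":0},{"claw":5,"translation":[0,-4.5,0],"yaw":0},{"claw":5,"translation":[0,0,0],"yaw":0},{"claw":5,"translation":[0,0,0],"yaw":0}]'
python3 - <<'E'
from h import *
go(458.7,-222.5,170,11.5)
p,d=cams.snapshot("top");np.savez("pics/top3.npz",p=p,d=d)
P,u,v=cloud("top",d);r=np.hypot(P[:,0]-458.8,P[:,1]+222.7)
for nm,lo,hi in(("flange",122,134),("handle",154,172)):
    q=P[(P[:,2]>lo)&(P[:,2]<hi)&(r<70)]
    if len(q)>9:
        m=q[:,:2].mean(0);e=np.linalg.svd(q[:,:2]-m)[2][0];print(nm,len(q),q.mean(0).round(1),cv2.minAreaRect(q[:,:2].astype(np.float32)),np.degrees(np.arctan2(e[1],e[0])))
cv2.imwrite("pics/c3.png",cv2.resize(p[200:285,295:370,::-1],None,fx=7,fy=7,interpolation=2))
E
```

```text
time_s: 16.25
tool_pos: [458.1, -222.8, 145.9]
eef_rot: [[0.991, 0.137, -0.001], [0.137, -0.991, 0.001], [-0.001, -0.001, -1.0]]
force: [-1.2, -0.0, 0.3]
opening: 0.57
time_s: 17.05
tool_pos: [445.7, -133.4, 235.5]
eef_rot: [[0.991, 0.135, -0.001], [0.135, -0.991, 0.001], [-0.001, -0.001, -1.0]]
force: [0.6, 1.1, 0.7]
opening: 0.568
time_s: 17.85
tool_pos: [408.8, 134.2, 236.3]
eef_rot: [[0.99, 0.14, 0.0], [0.14, -0.99, -0.0], [0.0, 0.001, -1.0]]
force: [0.2, -0.8, -0.4]
opening: 0.573
t 17.85 p [408.8 134.2 236.3] ang 8.06 F [ 0.2 -0.8 -0.4] M [-0.09  0.19 -0.01] open 50.3 q6 1.67
cm in tool [-0.061 36.014  6.644] yaw -0.0601
flange 1075 [ 458.4 -221.9  126.1] ((458.8875732421875, -222.1365966796875), (119.09371185302734, 118.74635314941406), 42.98943328857422) 97.49323566401588
handle 204 [ 459.4 -222.   161.4] ((459.7735900878906, -222.6556854248047), (83.69126892089844, 17.768024444580078), 9.403421401977539) -170.52723028648063
```

View pics/c3.png

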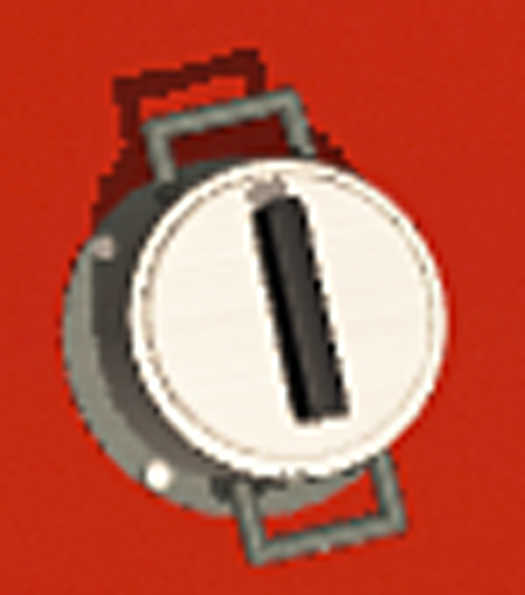

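The handle is at 9.5°: 62° from the notch at 71.5°, which is the stop. The ears are at 11.5°. The flange top is at 126.1 mm (flush = 126), and the hand is clear.

```bash
python3 -c "
import numpy as np
a=np.load('pics/top0.npz')['p'].astype(int);b=np.load('pics/top3.npz')['p'].astype(int)
for n,(u0,u1,v0,v1) in dict(bowl=(220,290,125,190),bottle=(370,412,150,192),tumbler=(100,145,170,208)).items():print(n,(abs(a-b)[v0:v1,u0:u1].max(2)>40).sum())
from workcell import workorder
print(workorder.close_job())"
```

```text
bowl 37
bottle 0
tumbler 0
the job is handed in; nothing more can be done
None
```

The lid is on the canister and locked, the hand is clear of it, and the job was handed in at about 18 s.

- **Placing:** I gripped the lid by its bar, set it on the lip about 13° before the notches, and turned it clockwise under roughly 8 N. The lugs dropped at about 69°. I lowered it until the rim was flush, then turned it clockwise until the resisting torque reached about 0.7 N m.
- **Last checks:** The flange top measures 126.1 mm, where flush is 126. The handle lies at 9.5° and the ears at about 11.5°. That is 62° from the notch, as expected at the stop, and in line to within about 2°.
- **Not fully settled:**
  - **Stop:** The torque rose gradually while the pads twisted on the bar. I therefore judged the stop by torque and the final handle angle, not by a sharp halt.
  - **Bowl:** The bottle and tumbler regions are unchanged between the first and last top pictures. The bowl region differs in 37 pixels. The arm never came near the bowl, so this is probably the arm or its shadow at the edge, but I did not look closer.

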